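# Clamp the amber drying cartridge with its draw catch

### The job

Clamp the holder with the amber drying cartridge shut: first, with the red lever still standing up, flip its wire loop over so that the loop's bar drops behind the keeper hook, then swing the lever back over, away from the hook, and press it down past its toggle point so that it stays down by itself and holds the cartridge drawn tight. Leave the catch of the holder with the white cartridge as it is.

Things in the scene. Friction and masses are not known exactly. Their poses are not given: they have to be found in the camera images.
- amber_holder: Holder of the amber cylinder, fixed, 305 x 90 mm; a twin has a white one. Origin: on the table below the lever's axle; x runs from lever to hook, z up. White block, deck 60 mm high, x -100 to 40 mm; axle along y, 88 mm up, between cheeks; grey sprung carriage x 50 to 128 with the hook, then the cartridge to 202. Closing the catch draws the carriage 5 mm towards the lever (spring, about 15 N).
- amber_tip (a point): Middle of the lever's free end, 90 mm from the axle. Steel bar 24 mm wide, 8 thick, red grip 27 x 11 on the last 40 mm. Starts leaning 5 to 17 deg from upright to the hook's side; stays where put (light friction). Swings back over the top, away from the hook, to a stop 100 deg past upright (this point then 72 mm above the table); toggle point about 80 deg past upright. Pushing takes under 5 N.
- amber_bar (a point): Middle of the end bar (6 mm thick, 60 long, along y) of the steel wire loop, 110 mm from the loop's pin, which is on the lever 25 mm from its axle. A yellow tab 44 mm wide, 3 thick goes on 30 mm past it. Starts standing, leaning 8 to 22 deg back from the hook, on a stop, over 30 mm above the lever's end. Swings freely; tipped past upright to the hook it falls, bar landing behind the hook 68 mm up.
- amber_keeper (a point): Seat of the bar under the hook when pulled tight: at the start 90 mm along x from the axle, 72 mm above the table; it moves with the carriage, axes as the holder's. The dark steel hook is 40 mm wide and 19 high on the 60 mm deck; its lip points away from the lever, 3 mm above this point and 4 mm beyond it.
- white_bar (a point): Middle of the same bar on the loop of the other holder, the one with the white cartridge (not to be touched).

How it is judged:
By the outcome, as a careful person would: the job done as asked, in the order asked, and still so for the second after the job is handed in, with the robot touching nothing.
It also fails if it takes over 38 s, if anything falls off the work surface, if the arm or the gripper's body presses on something with over 40 N, if the wrist force passes 120 N, or if a joint passes its speed limit or range.

### The arm

A 6-joint arm with a two-finger parallel gripper is mounted at the origin on the work surface. World frame = base frame: x ahead of the robot, y to its left, z up, the work surface at z = 0. Lengths are in m, angles in degrees, forces in N, time in s.
With the tool pointing down it reaches from about 0.4 to 0.825 m from the base axis. Payload 7 kg.
Tool frame: the origin (TCP) lies midway between the tips of the shut fingers; the grasp point (between the pads) lies 19 mm behind it (ctrl.hold_point_z is the distance from the TCP to the grasp point, in m); z points along the fingers, y is the line along which they close (so a half turn about z gives the same grasp; the last joint's range is limited). The gripper opens to 88 mm and grips with 3 to 60 N. Pads are 19 mm wide; open, the fingers measure 130 mm over their backs; the gripper's body (78 mm by 193 mm) begins 47 mm behind the grasp point.
Start: joints at [81.194, 20.546, 0.682, 0, -70.136, -16.507], TCP at [0.289, 0.61, 0.191] pointing down, gripper open.
Joint ranges: [-176.03, 176.03], [-82.01, 121.73], [-58.28, 71.71], [-173.87, 95.51], [-174.79, -0.11], [-173.66, 173.66]. Speed limits (degrees/s): [136.94, 136.94, 172.46, 180, 180, 180].

### API

Orientations are given as [roll, pitch, yaw] about the fixed x, y, z axes, in that order (R = Rz(yaw) Ry(pitch) Rx(roll)).
In Python, from plant import ctrl gives the robot as it stands.
- The arm moves only by the tool apply_moves, never from a script. Its argument "deltas" is a list of rows, each an object with "fingers": the finger opening in mm, from 0 to 87.6; "delta_pos": the shift along the tool's x, y, z in mm, a list of three; "angular": the turn, a rotation vector about the tool's x, y, z in degrees, a list of three. A call has 1 to 10 rows; each row is the pose to reach, as a shift and turn from the pose commanded when the call began, along the tool's axes at that moment; what a row does not reach only later rows make up. A row lasts 1/10 s, in which the tool goes at most 50 mm and 8.59 degrees, less where a joint would pass 70% of its speed; a pose out of reach is approached as far as the arm can. A call with a gripper value outside its range is refused whole. The fingers move at their own pace and stop on an object; the grip force is fixed at half the most. Time passes only in rows, so rows that repeat a pose let the fingers close. It gives the time, the measured TCP pose, the force, the opening and the grip force at its end, in the units of the state.
- ctrl.get_obs(): the state, without advancing time (a new reading comes with each control period).
- ctrl.snapshot(name): name is "side" or "top" or "wrist"; returns the picture (400x640x3 uint8, red, green, blue); there is no depth.
- ctrl.camera_params(name): a dict with "fx", "fy", "cx", "cy" (pixels), "cam_to_world" (4x4, takes a point from camera to world coordinates); the wrist camera has in their place "mount" (4x4, takes a point from camera to tool coordinates, whose origin is the TCP and whose axes are the flange's). Camera axes: x right, y up, looking along -z (the intrinsics and any distortion apply to the point x, -y, -z); pixel columns grow to the right and rows downward; lengths in m; the calibration is good to about 2 mm. A picture is of the moment at which its call begins: read the wrist's pose just before it. camera_params takes no time and is no camera call.
- ctrl.close_job(): hands the job in; it is judged then, once.
The state is a dict: "clock": time; "joint_pos": joint angles; "qvel": joint speeds; "tau": joint torques, N m; "tool_pos": TCP position; "orientation": TCP orientation; "force": force on the tool from outside, world axes, zero at the start; "moment": the same for the moment, N m; "opening": finger opening in m; "gripper_force": force on a finger pad.
Only numpy, scipy, OpenCV 4.12 (cv2) and the standard library are available. Lean on these libraries where they do the work, as an engineer would, in place of code of your own. Each camera call takes 0.05 s, during which the arm holds its last target. There are 200 camera calls.

## Working session

There is one attempt and no reset: what is moved stays moved. The work goes in short steps, Python scripts to look and compute and a tool call to move; the robot and the scene stay as the last step left them, time stands still between calls to the robot, and variables do not carry over. Pictures are saved under pics/ and viewed, at most 10 in all, crops included, and the job is handed in when it is done.

Besides the shell and the picture viewer there is one more tool, called after "Call:" as name(argument=value, ...) on one line, values as JSON. apply_moves: Moves the arm, as the interface text tells. Its arguments: {"type":"object","properties":{"deltas":{"type":"array"}},"required":["deltas"]}

```bash
mkdir -p pics; ls
cat > h.py <<'E'
import numpy as np, cv2
from plant import ctrl
from scipy.spatial.transform import Rotation as R
def ray(name,u,v,T=None):
    p=ctrl.camera_params(name); M=np.array(p.get("cam_to_world",T))
    d=np.array([(u-p["cx"])/p["fx"],-(v-p["cy"])/p["fy"],-1.0])
    return M[:3,3],M[:3,:3]@d
def plane(name,u,v,z):
    o,d=ray(name,u,v); return o+d*(z-o[2])/d[2]
def tri(a,b):
    (o1,d1),(o2,d2)=a,b
    s=np.linalg.lstsq(np.c_[d1,-d2],o2-o1,rcond=None)[0]
    p,q=o1+s[0]*d1,o2+s[1]*d2
    return (p+q)/2,np.linalg.norm(p-q)*1000
def save(name,f):
    im=ctrl.snapshot(name); cv2.imwrite(f,im[:,:,::-1]); return im
E
python3 - <<'E'
from h import *
for n in("side","top"):
    save(n,f"pics/{n}1.png"); p=ctrl.camera_params(n); print({k:np.round(v,3).tolist() for k,v in p.items()})
print(ctrl.get_obs())
E
```

```text
pics
{'fx': 486.87, 'fy': 486.87, 'cx': 325.338, 'cy': 197.854, 'cam_to_world': [[0.806, 0.402, -0.435, 0.184], [-0.592, 0.561, -0.578, -0.597], [0.012, 0.723, 0.69, 0.864], [0.0, 0.0, 0.0, 1.0]]}
{'fx': 511.286, 'fy': 511.286, 'cx': 323.568, 'cy': 193.466, 'cam_to_world': [[0.017, 0.997, -0.071, 0.574], [-1.0, 0.016, -0.009, 0.008], [-0.008, 0.071, 0.997, 1.182], [0.0, 0.0, 0.0, 1.0]]}
{'clock': 0.1, 'joint_pos': array([ 8.11928161e+01,  2.05860706e+01,  6.39995743e-01, -1.79940319e-02,
       -7.01362281e+01, -1.65046029e+01]), 'qvel': array([ 0.07403911, -0.17623362,  0.10331434, -0.1469753 ,  0.00746568,
       -0.02662907]), 'tau': array([-4.20828264e-04, -5.84164596e+01,  2.93753421e+01,  7.01551482e+00,
        1.02330212e-02, -4.67171731e-05]), 'tool_pos': array([0.28843489, 0.60973391, 0.19013723]), 'orientation': array([ 1.79916282e+02, -7.16419360e-03, -2.53179078e+01]), 'force': array([ 0.23567068, -1.21276705, -0.05904018]), 'moment': array([-0.00591719,  0.02803645, -0.0146524 ]), 'gripper_force': 0.0, 'opening': 0.08803355035062393}
```

View pics/side1.png

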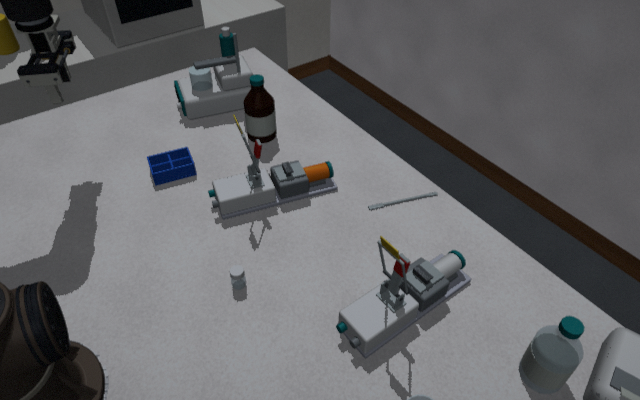

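View pics/top1.png

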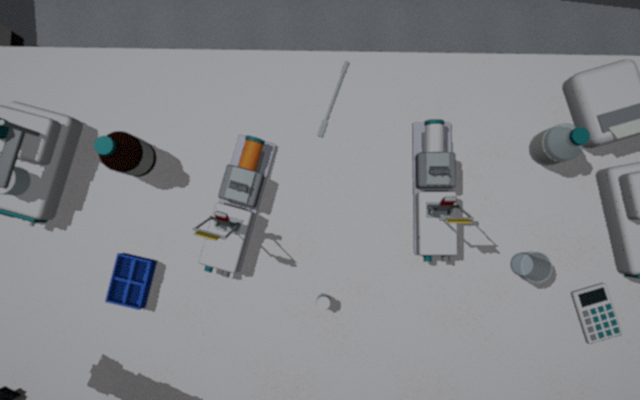

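The side view shows the amber holder at about (270,185), with its yellow tab at (238,125) and red grip at (257,148). In the top view the holder is at about (238,205). The hook points up-right in that image, which is away from the robot.

Run:
```python
from h import *
roi={"side":(200,100,345,225),"top":(185,125,290,285)}
tiles=[]
for n,(a,b,c,d) in roi.items():
    im=cv2.imread(f"pics/{n}1.png")[b:d,a:c]
    hsv=cv2.cvtColor(im,cv2.COLOR_BGR2HSV)
    for nm,lo,hi in(("yellow",(23,120,80),(34,255,255)),("red",(170,120,60),(180,255,255)),("red0",(0,150,60),(4,255,255)),("amber",(6,150,80),(18,255,255)),("teal",(80,120,40),(100,255,255))):
        m=cv2.inRange(hsv,lo,hi)
        for k in cv2.findContours(m,0,2)[0]:
            if cv2.contourArea(k)<5: continue
            r=cv2.minAreaRect(k); print(n,nm,(cv2.boxPoints(r)+[a,b]).round(1).tolist(),len(k),(np.array(r[0])+[a,b]).round(1))
    tiles.append(cv2.resize(im,None,fx=4.0 if n=="side" else 3.7,fy=4.0 if n=="side" else 3.7,interpolation=cv2.INTER_CUBIC))
cv2.imwrite("pics/s2.png",tiles[0]);cv2.imwrite("pics/t2.png",tiles[1])
```

```text
side red0 [[256.0, 157.0], [256.0, 142.0], [259.0, 142.0], [259.0, 157.0]] 23 [257.5 149.5]
side amber [[303.4, 167.6], [326.5, 161.9], [329.5, 174.1], [306.5, 179.9]] 35 [316.5 170.9]
side teal [[209.0, 190.0], [214.0, 190.0], [214.0, 195.0], [209.0, 195.0]] 11 [211.5 192.5]
side teal [[326.0, 162.0], [328.9, 160.9], [333.8, 174.4], [330.9, 175.4]] 16 [329.9 168.2]
top yellow [[195.7, 234.1], [196.7, 230.5], [217.0, 236.0], [216.0, 239.6]] 24 [206.3 235.1]
top amber [[238.4, 165.8], [246.3, 139.1], [262.4, 143.9], [254.5, 170.6]] 45 [250.4 154.9]
top teal [[206.0, 267.0], [211.0, 267.0], [211.0, 270.0], [206.0, 270.0]] 8 [208.5 268.5]
top teal [[245.8, 137.9], [246.4, 135.5], [263.5, 140.1], [262.9, 142.5]] 20 [254.6 139. ]
```

View pics/s2.png

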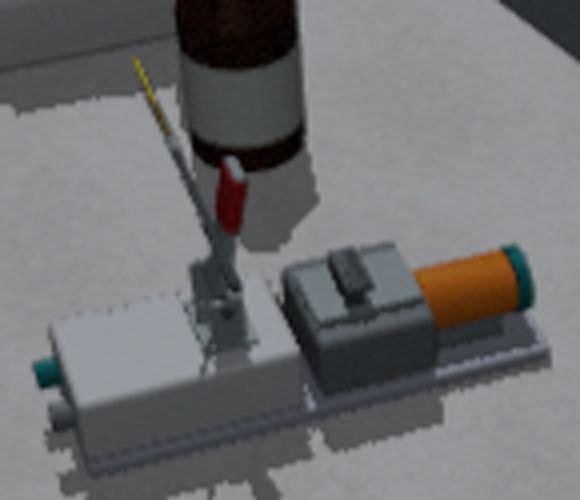

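View pics/t2.png

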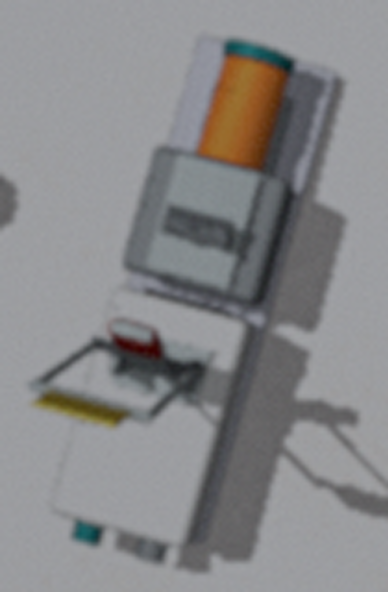

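Both crops are clear. In the top crop the deck corners are about (53,508), (187,545), (245,320) and (112,287). In the side crop the tab runs from (136,60) to (172,137), and the hook is at (350,275).

```bash
cat >> h.py <<'E'
def T(x,y): return (185+x/3.7,125+y/3.7)
def S(x,y): return (200+x/4,100+y/4)
E
python3 - <<'E'
from h import *
C=[plane("top",*T(*p),.06) for p in((53,508),(187,545),(245,320),(112,287))]
C=np.array(C);print(C.round(4))
print("len",np.linalg.norm(C[3]-C[0]),np.linalg.norm(C[2]-C[1]),"wid",np.linalg.norm(C[1]-C[0]),np.linalg.norm(C[2]-C[3]))
ax=(C[2]+C[3]-C[0]-C[1])/2;ax/=np.linalg.norm(ax);yaw=np.degrees(np.arctan2(ax[1],ax[0]))
c=C.mean(0);O=c+ax*.03;O[2]=0;print("yaw",yaw,"O",O)
D=[plane("side",*S(*p),.06) for p in((50,325),(80,405),(303,352))]
print("side corners",np.round(D,4))
Ry=R.from_euler("z",yaw,degrees=True)
def loc(p): return (Ry.inv().apply(p-O)*1000).round(1)
def t(a,b,n):
    p,e=tri(ray("top",*a),ray("side",*b));print(n,p.round(4),"err",round(e,1),"loc",loc(p))
t((206.3,235.1),S(154,98),"tabmid")
t(T(75,408),S(136,62),"tabtip?")
t(T(208,228),S(350,270),"hook")
t(T(135,330),S(232,165),"levertip")
t(T(258,50),S(515,258),"captop")
t(T(107,395),S(172,137),"bar?")
print("hook top on 79", loc(plane("top",*T(205,226),.079)), loc(plane("side",*S(350,262),.079)))
t((208.5,268.5),(211.5,192.5),"teal")
E
```

```text
[[0.499  0.2875 0.06  ]
 [0.4787 0.2077 0.06  ]
 [0.6118 0.177  0.06  ]
 [0.6301 0.2567 0.06  ]]
len 0.1346835827116988 0.13656175999892597 wid 0.08235491758126101 0.08182583068851786
yaw -13.083708356152592 O [0.58412549 0.22542969 0.        ]
side corners [[0.4997 0.2859 0.06  ]
 [0.4817 0.2115 0.06  ]
 [0.6134 0.1743 0.06  ]]
tabmid [0.5624 0.2318 0.235 ] err 3.5 loc [-22.6   1.3 235. ]
tabtip? [0.5586 0.2298 0.2611] err 5.3 loc [-25.8  -1.5 261.1]
hook [0.6638 0.1964 0.0854] err 0.9 loc [ 84.2 -10.2  85.4]
levertip [0.6011 0.2173 0.1808] err 0.9 loc [ 18.4  -4.  180.8]
captop [0.7744 0.174  0.0568] err 0.1 loc [197.   -7.   56.8]
bar? [0.5677 0.2238 0.211 ] err 1.3 loc [-15.7  -5.3 211. ]
hook top on 79 [85.6 -7.2 79. ] [88.8  4.5 79. ]
teal [0.4853 0.2708 0.0414] err 1.9 loc [-106.6   21.8   41.4]
```

Call:
apply_moves(deltas=[{"fingers": 0, "delta_pos": [0, 0, -38], "angular": [0, 0, 0]}, {"fingers": 0, "delta_pos": [40, 26, -38], "angular": [0, 0, -3]}, {"fingers": 0, "delta_pos": [80, 53, -38], "angular": [0, 0, -6]}, {"fingers": 0, "delta_pos": [120, 79, -38], "angular": [0, 0, -9]}, {"fingers": 0, "delta_pos": [160, 105, -38], "angular": [0, 0, -11.8]}, {"fingers": 0, "delta_pos": [200, 131, -38], "angular": [0, 0, -11.8]}, {"fingers": 0, "delta_pos": [240, 158, -38], "angular": [0, 0, -11.8]}, {"fingers": 0, "delta_pos": [280, 184, -38], "angular": [0, 0, -11.8]}, {"fingers": 0, "delta_pos": [320, 210, -38], "angular": [0, 0, -11.8]}, {"fingers": 0, "delta_pos": [364, 239, -38], "angular": [0, 0, -11.8]}])

```text
clock: 1.1
tool_pos: [0.5145, 0.2391, 0.2289]
orientation: [180.0, 0.0, -13.5]
force: [1.0, 0.8, 0.4]
opening: 0.0136
gripper_force: 0.0
```

Call:
apply_moves(deltas=[{"fingers": 0, "delta_pos": [0, 0, 0], "angular": [0, 0, 0]}, {"fingers": 0, "delta_pos": [0, 0, 0], "angular": [0, 0, 0]}])

```text
clock: 1.3
tool_pos: [0.5144, 0.2395, 0.2286]
orientation: [180.0, 0.0, -13.7]
force: [0.3, -0.4, -0.3]
opening: 0.0011
gripper_force: 0.0
```

Run:
```python
from h import *
o=ctrl.get_obs();print(o["clock"],o["tool_pos"],o["orientation"],o["opening"],o["force"])
a=save("side","pics/x.png");b=save("top","pics/x.png")
a=cv2.resize(a[80:230,190:350],(640,600))[:,:400];b=cv2.resize(b[125:285,170:276],(398,600))
cv2.imwrite("pics/s3.png",np.hstack([a,b])[:,:,::-1])
```

```text
1.3 [0.51442547 0.23946505 0.22859526] [ 1.79976363e+02  3.07396259e-02 -1.36820047e+01] 0.0011002018318564636 [ 0.29160633 -0.3582416  -0.33709204]
```

View pics/s3.png

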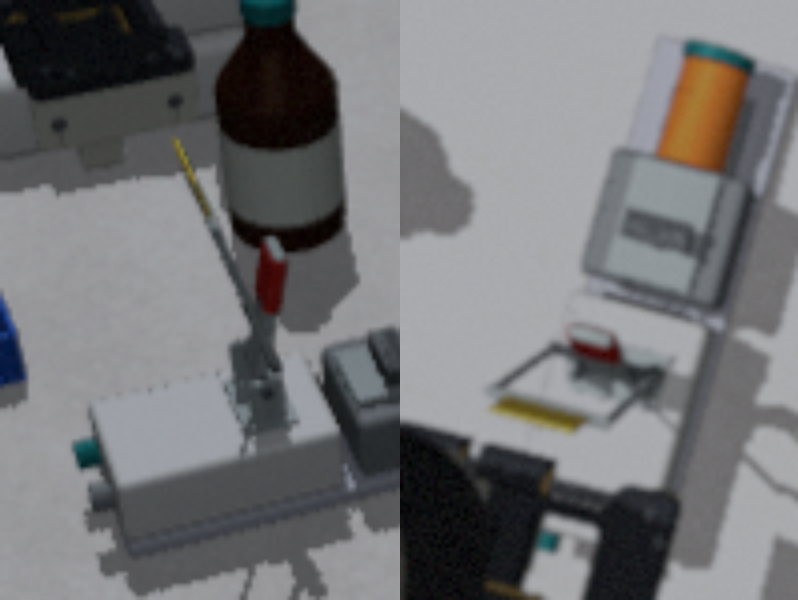

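The side crop (left) shows the fingertip at (100,165) with the tab at (178,140)–(210,212). Both the tab and the lever are undisturbed. I'll check the relative height by projecting the TCP.

```bash
cat >> h.py <<'E'
O=np.array([.5841,.2254,0]);Ry=R.from_euler("z",-13.5,degrees=True)
def proj(n,p):
    q=ctrl.camera_params(n);c=np.linalg.inv(q["cam_to_world"])@np.r_[p,1]
    return np.array([q["cx"]+q["fx"]*c[0]/-c[2],q["cy"]-q["fy"]*c[1]/-c[2]]).round(1)
def w(*l): return O+Ry.apply(np.array(l)/1000)
E
python3 - <<'E'
from h import *
o=ctrl.get_obs()
print("tcp side",proj("side",o["tool_pos"]),"seen",(190+100/4,80+165/4),"tcp local",Ry.inv().apply(o["tool_pos"]-O)*1000)
for l in((-16,-4,220),(-22,-4,250),(18,-4,176),(0,-4,88),(-38,-4,228)): print(l,proj("side",w(*l)),proj("top",w(*l)))
print("seen tab tip",(190+178/4,80+140/4),"base",(190+210/4,80+212/4),"axle",(190+268/4,80+392/4))
E
```

```text
tcp side [216.3 132.3] seen (215.0, 121.25) tcp local [-72.06922238  -1.09951208 228.73263951]
(-16, -4, 220) [241.9 130.6] [212.3 231.5]
(-22, -4, 250) [237.8 120. ] [207.7 234.7]
(18, -4, 176) [258.2 143. ] [221.9 214.7]
(0, -4, 88) [254.1 173.7] [228.1 224. ]
(-38, -4, 228) [231.9 129.9] [208.2 243. ]
seen tab tip (234.5, 115.0) base (242.5, 133.0) axle (257.0, 178.0)
```

Run:
```python
from h import *
a=save("side","pics/x.png")[90:160,190:260];a=cv2.resize(a,(560,560),interpolation=cv2.INTER_CUBIC)
cv2.imwrite("pics/s4.png",cv2.convertScaleAbs(a,alpha=1.5)[:,:,::-1])
```

```text
(no output)
```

View pics/s4.png

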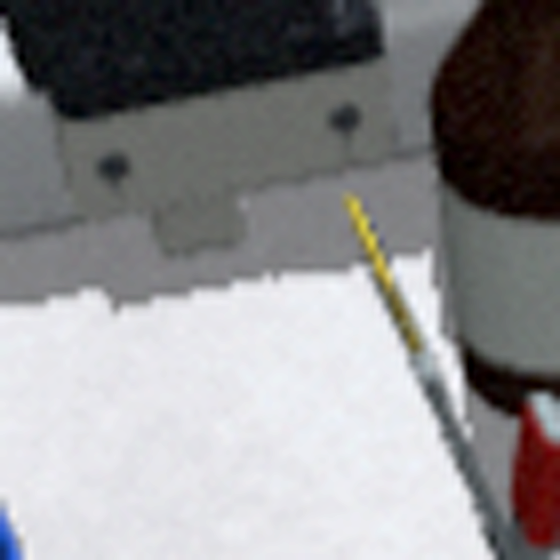

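Run:
```python
from h import *
y=R.from_euler("z",-25.3,degrees=True)
t=np.array([.2884,.6097,.1901])
for d in(-44,0,44): print(d,proj("side",t+y.apply([0,d/1000,0])),proj("side",t+y.apply([0,d/1000,.066])))
t=ctrl.get_obs()["tool_pos"]
for d in(-97,-21,0,21,97): print(d,proj("side",t+Ry.apply([0,d/1000,0])),proj("side",t+Ry.apply([0,d/1000,.066])),proj("top",t+Ry.apply([0,d/1000,.066])))
a=cv2.imread("pics/side1.png")[20:130,10:110]
b=save("wrist","pics/x.png")[:,:,::-1]
cv2.imwrite("pics/w5.png",np.hstack([cv2.resize(a,(364,400),interpolation=cv2.INTER_CUBIC),cv2.resize(b,None,fx=.68,fy=1)[:, :436]]))
```

```text
-44 [ 64.3 114.2] [54.2 90.3]
0 [ 67.7 104.4] [57.9 80.7]
44 [70.9 95. ] [61.5 71.6]
-97 [227.4 158.1] [223.1 131.9] [246.3 277. ]
-21 [218.4 137.5] [214.  111.7] [203.8 265.9]
0 [216.1 132.2] [211.6 106.5] [192.1 262.8]
21 [213.9 127. ] [209.3 101.4] [180.4 259.8]
97 [206.1 109.2] [201.5  84.1] [138.2 248.7]
```

View pics/w5.png

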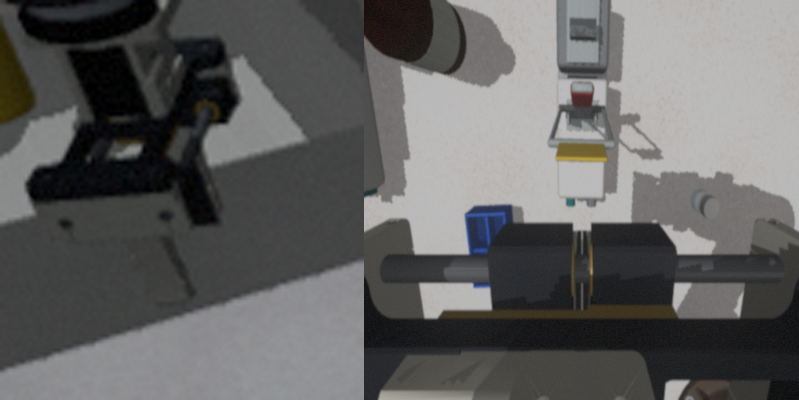

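Run:
```python
from h import *
p=ctrl.camera_params("wrist");M=np.array(p["mount"]);print(M.round(3).tolist(),p["fx"],p["cx"],p["cy"])
def pw(q):
    c=np.linalg.inv(M)@np.r_[q,1];return np.array([p["cx"]+p["fx"]*c[0]/-c[2],p["cy"]-p["fy"]*c[1]/-c[2]]).round(0)
for q in([0,0,0],[0,0,-.019],[0,0,-.038],[0,0,-.066],[.0095,0,0],[.0095,.021,0],[.0095,.021,-.03],[-.0095,.021,0]): print(q,pw(q))
a=cv2.imread("pics/x.png")[200:330,230:420]
cv2.imwrite("pics/w6.png",cv2.convertScaleAbs(cv2.resize(a,(760,520),interpolation=cv2.INTER_CUBIC),alpha=1.8))
```

```text
[[0.001, 0.967, 0.256, 0.069], [1.0, -0.001, -0.0, -0.0], [0.0, 0.256, -0.967, -0.195], [0.0, 0.0, 0.0, 1.0]] 304.54365931877953 320.17605523052447 199.7502004689589
[0, 0, 0] [320. 224.]
[0, 0, -0.019] [320. 234.]
[0, 0, -0.038] [320. 247.]
[0, 0, -0.066] [320. 271.]
[0.0095, 0, 0] [320. 210.]
[0.0095, 0.021, 0] [352. 211.]
[0.0095, 0.021, -0.03] [357. 226.]
[-0.0095, 0.021, 0] [351. 237.]
```

View pics/w6.png

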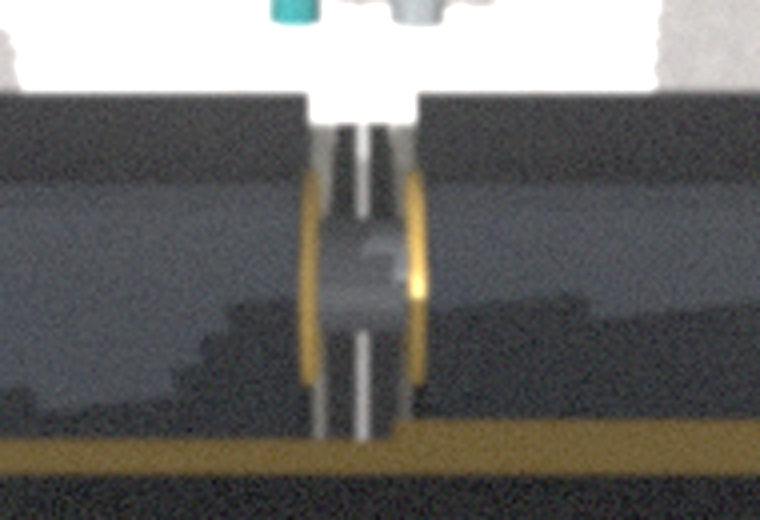

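The left crop and wrist view show the visible fingertips ending roughly 33 mm short of the stated TCP: row 231 where I expected about 210, with the side view agreeing. I'll push at TCP z ≈ 0.203. That works either way, because the tip would be at 203 or 236 mm, both above the lever end (178 mm) and below the tab top (250 mm).

Call:
apply_moves(deltas=[{"fingers": 0, "delta_pos": [0, 3, 13], "angular": [0, 0, 0]}, {"fingers": 0, "delta_pos": [0, 3, 25], "angular": [0, 0, 0]}, {"fingers": 0, "delta_pos": [10, 3, 25], "angular": [0, 0, 0]}, {"fingers": 0, "delta_pos": [20, 3, 25], "angular": [0, 0, 0]}, {"fingers": 0, "delta_pos": [28, 3, 25], "angular": [0, 0, 0]}, {"fingers": 0, "delta_pos": [36, 3, 25], "angular": [0, 0, 0]}, {"fingers": 0, "delta_pos": [44, 3, 25], "angular": [0, 0, 0]}, {"fingers": 0, "delta_pos": [52, 3, 25], "angular": [0, 0, 0]}, {"fingers": 0, "delta_pos": [60, 3, 25], "angular": [0, 0, 0]}, {"fingers": 0, "delta_pos": [66, 3, 25], "angular": [0, 0, 0]}])

```text
clock: 2.5
tool_pos: [0.5783, 0.2222, 0.2039]
orientation: [180.0, -0.0, -13.5]
force: [0.6, -0.3, 0.6]
opening: 0.0004
gripper_force: 0.0
```

Run:
```python
from h import *
o=ctrl.get_obs();print(o["clock"],Ry.inv().apply(o["tool_pos"]-O)*1000,o["force"])
a=save("side","pics/x.png")[80:230,190:350]
cv2.imwrite("pics/s7.png",cv2.convertScaleAbs(cv2.resize(a,(640,600),interpolation=cv2.INTER_CUBIC),alpha=1.3)[:,:,::-1])
```

```text
2.5 [ -4.89520117  -4.47976376 203.91820615] [ 0.6033197  -0.33286808  0.58135084]
```

View pics/s7.png

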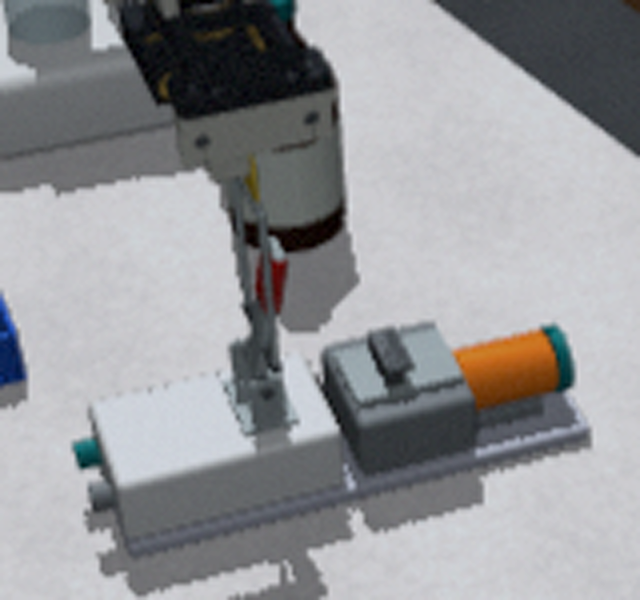

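The loop is now nearly upright, with its tab at (253,178), and the fingers are behind it. The lever is unmoved, with the grip still at (270,275). I'll push on past upright.

Call:
apply_moves(deltas=[{"fingers": 0, "delta_pos": [5, 0, 0], "angular": [0, 0, 0]}, {"fingers": 0, "delta_pos": [10, 0, 0], "angular": [0, 0, 0]}, {"fingers": 0, "delta_pos": [15, 0, 0], "angular": [0, 0, 0]}, {"fingers": 0, "delta_pos": [20, 0, 0], "angular": [0, 0, 0]}, {"fingers": 0, "delta_pos": [25, 0, 0], "angular": [0, 0, 0]}, {"fingers": 0, "delta_pos": [25, 0, 0], "angular": [0, 0, 0]}, {"fingers": 0, "delta_pos": [25, 0, 0], "angular": [0, 0, 0]}, {"fingers": 0, "delta_pos": [25, 0, 0], "angular": [0, 0, 0]}, {"fingers": 0, "delta_pos": [25, 0, 0], "angular": [0, 0, 0]}, {"fingers": 0, "delta_pos": [25, 0, 0], "angular": [0, 0, 0]}])

```text
clock: 3.55
tool_pos: [0.6017, 0.2167, 0.2041]
orientation: [-180.0, -0.0, -13.5]
force: [-0.0, 0.8, 0.8]
opening: 0.0003
gripper_force: 0.0
```

```bash
cat >> h.py <<'E'
def blobs():
    roi={"side":(200,90,345,225),"top":(185,125,290,285)}
    for n,(a,b,c,d) in roi.items():
        hsv=cv2.cvtColor(ctrl.snapshot(n)[b:d,a:c],cv2.COLOR_RGB2HSV)
        for nm,f in(("yellow",lambda h:cv2.inRange(h,(23,110,60),(34,255,255))),("red",lambda h:cv2.inRange(h,(170,130,50),(180,255,255))|cv2.inRange(h,(0,150,50),(4,255,255)))):
            ks=[k for k in cv2.findContours(f(hsv),0,2)[0] if cv2.contourArea(k)>3]
            for k in ks:
                x,y,ww,hh=cv2.boundingRect(k);r=cv2.minAreaRect(k);print(n,nm,"bbox",(x+a,y+b,x+ww+a,y+hh+b),"c",(np.array(r[0])+[a,b]).round(1))
E
python3 - <<'E'
from h import *
blobs()
for l in((86,-4,68),(101,-4,62),(110,-4,60),(18,-4,176),(18,-4,156)): print(l,proj("side",w(*l)),proj("top",w(*l)))
E
```

```text
side yellow bbox (301, 164, 308, 175) c [304.3 168.9]
side yellow bbox (295, 164, 302, 174) c [297.9 168.5]
side red bbox (254, 142, 261, 158) c [257.  149.5]
top yellow bbox (234, 172, 252, 178) c [242.5 174.4]
top yellow bbox (236, 165, 255, 171) c [245.1 167.4]
(86, -4, 68) [287.9 171.3] [240.2 186.1]
(101, -4, 62) [293.6 171.7] [242.4 179.7]
(110, -4, 60) [296.9 171.4] [243.6 175.9]
(18, -4, 176) [258.2 143. ] [221.9 214.7]
(18, -4, 156) [258.9 149.8] [223.9 215. ]
```

The loop has fallen. The tab is at about (242.5,174.4) in the top view and (298,168.5) in the side view, so it sits about 110 mm along x. That puts the bar behind the hook. The red grip hasn't moved. Next I'll go over to the hook side of the lever and start the push.

Call:
apply_moves(deltas=[{"fingers": 0, "delta_pos": [20, 0, 0], "angular": [0, 0, 0]}, {"fingers": 0, "delta_pos": [41, 0, 0], "angular": [0, 0, 0]}, {"fingers": 0, "delta_pos": [41, 0, 25], "angular": [0, 0, 0]}, {"fingers": 0, "delta_pos": [41, 0, 50], "angular": [0, 0, 0]}, {"fingers": 0, "delta_pos": [41, 0, 69], "angular": [0, 0, 0]}, {"fingers": 0, "delta_pos": [30, 0, 69], "angular": [0, 0, 0]}, {"fingers": 0, "delta_pos": [20, 0, 69], "angular": [0, 0, 0]}, {"fingers": 0, "delta_pos": [10, 0, 69], "angular": [0, 0, 0]}, {"fingers": 0, "delta_pos": [0, 0, 69], "angular": [0, 0, 0]}, {"fingers": 0, "delta_pos": [0, 0, 69], "angular": [0, 0, 0]}])

```text
clock: 4.65
tool_pos: [0.601, 0.2175, 0.1365]
orientation: [-179.9, -0.1, -13.4]
force: [0.7, 0.8, -0.1]
opening: 0.0006
gripper_force: 0.0
```

Call:
apply_moves(deltas=[{"fingers": 0, "delta_pos": [-10, 0, 0], "angular": [0, 0, 0]}, {"fingers": 0, "delta_pos": [-20, 0, 0], "angular": [0, 0, 0]}, {"fingers": 0, "delta_pos": [-30, 0, 0], "angular": [0, 0, 0]}, {"fingers": 0, "delta_pos": [-40, 0, 0], "angular": [0, 0, 0]}, {"fingers": 0, "delta_pos": [-40, 0, 0], "angular": [0, 0, 0]}])

```text
clock: 5.15
tool_pos: [0.5616, 0.2262, 0.1351]
orientation: [180.0, 0.0, -13.5]
force: [1.5, -0.2, 0.1]
opening: 0.0002
gripper_force: 0.0
```

Run:
```python
from h import *
o=ctrl.get_obs();print(o["clock"],Ry.inv().apply(o["tool_pos"]-O)*1000,o["force"])
blobs()
for f in(20,25,30,35,40,50):
    s,c=np.sin(np.radians(f)),np.cos(np.radians(f));l=(-75*s,-4,88+75*c);print(f,proj("side",w(*l)),proj("top",w(*l)))
```

```text
5.15 [-22.11070084  -4.4559643  135.10034908] [ 1.4781338  -0.24959336  0.10690377]
side yellow bbox (290, 165, 297, 175) c [292.4 169.8]
side red bbox (236, 153, 246, 163) c [240.9 156.7]
top yellow bbox (232, 178, 250, 185) c [240.5 181.1]
20 [240.7 153.3] [217.9 236.1]
25 [238.3 154.8] [217.4 239. ]
30 [236.  156.4] [217.  241.8]
35 [233.8 158.2] [216.6 244.4]
40 [231.9 160. ] [216.4 246.9]
50 [228.5 164.1] [216.2 251.1]
```

Run:
```python
from h import *
for a,b in(((242.5,174.4),(297.9,168.5)),((240.5,181.1),(292.4,169.8))):
    p,e=tri(ray("top",*a),ray("side",*b));print((Ry.inv().apply(p-O)*1000).round(1),round(e,1))
a=ctrl.snapshot("side");b=ctrl.snapshot("top")
a=cv2.resize(a[120:200,225:325],(500,400),interpolation=cv2.INTER_CUBIC);b=cv2.resize(b[155:235,205:265],(300,400),interpolation=cv2.INTER_CUBIC)
cv2.imwrite("pics/last.png",cv2.convertScaleAbs(np.hstack([a,b]),alpha=1.3)[:,:,::-1])
```

```text
[112.7  -2.3  67.5] 1.3
[97.7 -2.1 67.8] 2.0
```

View pics/last.png

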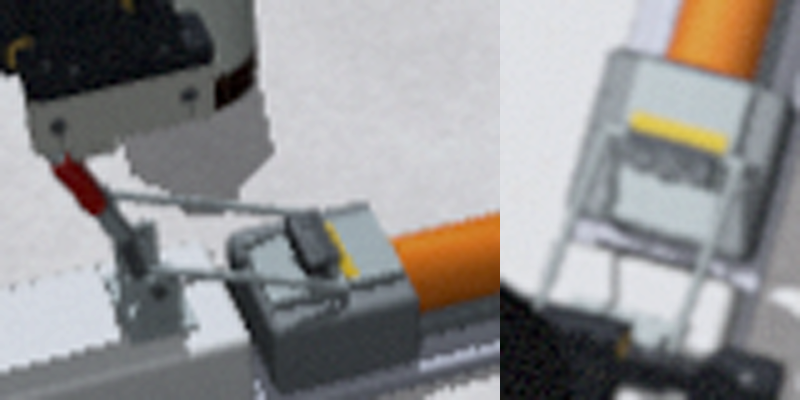

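The last view shows the bar under the hook's lip: the yellow tab is just beyond the hook at (340,250), and the wires straddle it. The lever is leaning back about 27°. I'll continue the push down and back.

Call:
apply_moves(deltas=[{"fingers": 0, "delta_pos": [-6, 0, 5], "angular": [0, 0, 0]}, {"fingers": 0, "delta_pos": [-12, 0, 10], "angular": [0, 0, 0]}, {"fingers": 0, "delta_pos": [-18, 0, 15], "angular": [0, 0, 0]}, {"fingers": 0, "delta_pos": [-24, 0, 20], "angular": [0, 0, 0]}, {"fingers": 0, "delta_pos": [-24, 0, 20], "angular": [0, 0, 0]}])

```text
clock: 5.85
tool_pos: [0.5386, 0.2316, 0.1142]
orientation: [180.0, 0.0, -13.5]
force: [0.7, 0.6, 0.1]
opening: 0.0005
gripper_force: 0.3
```

Run:
```python
from h import *
o=ctrl.get_obs();print(o["clock"],Ry.inv().apply(o["tool_pos"]-O)*1000,o["force"])
blobs()
for f in(40,45,50,55,60,65,70,80,90,100):
  r=[]
  for q in (70,):
    s,c=np.sin(np.radians(f)),np.cos(np.radians(f));l=(-q*s,-4,88+q*c);r+=[proj("side",w(*l))]
  print(f,r)
```

```text
5.85 [-45.70531391  -4.57490912 114.22115438] [0.70385105 0.55738395 0.13564428]
side yellow bbox (289, 165, 295, 176) c [291.6 170. ]
side red bbox (227, 161, 240, 168) c [233.6 162.3]
top yellow bbox (231, 179, 249, 187) c [239.6 182.5]
40 [array([233.4, 161. ])]
45 [array([231.7, 162.8])]
50 [array([230.2, 164.7])]
55 [array([228.9, 166.7])]
60 [array([227.8, 168.7])]
65 [array([227. , 170.8])]
70 [array([226.3, 172.9])]
80 [array([225.6, 177. ])]
90 [array([225.8, 180.9])]
100 [array([226.9, 184.6])]
```

The lever is at about 45° by the red blob, which matches effective fingertips about 33 mm above the nominal TCP. I'll continue along the arc on that basis.

Call:
apply_moves(deltas=[{"fingers": 0, "delta_pos": [-4, 0, 7], "angular": [0, 0, 0]}, {"fingers": 0, "delta_pos": [-7, 0, 14], "angular": [0, 0, 0]}, {"fingers": 0, "delta_pos": [-11, 0, 21], "angular": [0, 0, 0]}, {"fingers": 0, "delta_pos": [-14, 0, 28], "angular": [0, 0, 0]}, {"fingers": 0, "delta_pos": [-14, 0, 28], "angular": [0, 0, 0]}])

```text
clock: 6.45
tool_pos: [0.5247, 0.2343, 0.0854]
orientation: [179.9, 0.1, -13.5]
force: [-0.1, -0.9, 0.2]
opening: 0.0004
gripper_force: 0.0
```

Run:
```python
from h import *
o=ctrl.get_obs();print(o["clock"],Ry.inv().apply(o["tool_pos"]-O)*1000,o["force"])
blobs()
```

```text
6.45 [-59.86268376  -5.1968252   85.38620941] [-0.10523853 -0.88695037  0.22127077]
side yellow bbox (288, 165, 296, 176) c [291.6 169.9]
side red bbox (227, 172, 236, 175) c [231. 173.]
top yellow bbox (231, 178, 250, 189) c [240.1 182.7]
```

Call:
apply_moves(deltas=[{"fingers": 0, "delta_pos": [-2, 0, 6], "angular": [0, 0, 0]}, {"fingers": 0, "delta_pos": [-4, 0, 12], "angular": [0, 0, 0]}, {"fingers": 0, "delta_pos": [-6, 0, 19], "angular": [0, 0, 0]}, {"fingers": 0, "delta_pos": [-7, 0, 25], "angular": [0, 0, 0]}, {"fingers": 0, "delta_pos": [-7, 0, 25], "angular": [0, 0, 0]}])

```text
clock: 7.05
tool_pos: [0.5183, 0.2359, 0.0607]
orientation: [179.9, 0.1, -13.5]
force: [0.0, -0.2, -0.0]
opening: 0.0008
gripper_force: 0.0
```

Call:
apply_moves(deltas=[{"fingers": 0, "delta_pos": [-3, 0, 4], "angular": [0, 0, 0]}, {"fingers": 0, "delta_pos": [-5, 0, 8], "angular": [0, 0, 0]}, {"fingers": 0, "delta_pos": [-5, 0, 8], "angular": [0, 0, 0]}])

```text
clock: 7.35
tool_pos: [0.5137, 0.2374, 0.0534]
orientation: [180.0, 0.0, -13.5]
force: [-0.2, 0.3, 0.2]
opening: 0.0004
gripper_force: 0.0
```

Run:
```python
from h import *
o=ctrl.get_obs();print(o["clock"],Ry.inv().apply(o["tool_pos"]-O)*1000,o["force"])
blobs()
```

```text
7.35 [-71.22235444  -4.71576743  53.3890291 ] [-0.17420565  0.3049147   0.19810128]
side yellow bbox (288, 164, 301, 176) c [294.1 168.7]
side red bbox (221, 182, 235, 189) c [227.6 185.2]
top yellow bbox (231, 173, 251, 188) c [240.9 179.6]
```

The red grip is now at (227.6,185.2), which matches the 100° stop, and there's no contact force, so it appears to have toggled. I'll retreat and verify.

Call:
apply_moves(deltas=[{"fingers": 0, "delta_pos": [0, 0, -30], "angular": [0, 0, 0]}, {"fingers": 0, "delta_pos": [0, 0, -70], "angular": [0, 0, 0]}, {"fingers": 0, "delta_pos": [0, 0, -110], "angular": [0, 0, 0]}, {"fingers": 0, "delta_pos": [-40, 0, -140], "angular": [0, 0, 0]}, {"fingers": 0, "delta_pos": [-80, 0, -150], "angular": [0, 0, 0]}, {"fingers": 0, "delta_pos": [-80, -40, -150], "angular": [0, 0, 0]}, {"fingers": 0, "delta_pos": [-80, -80, -150], "angular": [0, 0, 0]}, {"fingers": 0, "delta_pos": [-80, -110, -150], "angular": [0, 0, 0]}, {"fingers": 0, "delta_pos": [-80, -110, -150], "angular": [0, 0, 0]}, {"fingers": 0, "delta_pos": [-80, -110, -150], "angular": [0, 0, 0]}])

```text
clock: 8.45
tool_pos: [0.4621, 0.3636, 0.2036]
orientation: [180.0, 0.0, -13.5]
force: [-0.3, 0.6, -1.3]
opening: 0.0004
gripper_force: 0.0
```

Run:
```python
from h import *
o=ctrl.get_obs();print(o["clock"],o["tool_pos"],o["force"])
blobs()
for f in(80,90,100):
    s,c=np.sin(np.radians(f)),np.cos(np.radians(f));l=(-70*s+5*c,-4,88+70*c+5*s);print(f,proj("side",w(*l)),proj("top",w(*l)))
# cartridge's teal cap and amber body shift from start to now, px
for n,(a,b,c,d) in {"side":(295,150,345,190),"top":(225,125,275,185)}.items():
    for nm,im in(("start",cv2.imread(f"pics/{n}1.png")),("now",ctrl.snapshot(n)[:,:,::-1])):
        h=cv2.cvtColor(np.ascontiguousarray(im[b:d,a:c]),cv2.COLOR_BGR2HSV);m=cv2.inRange(h,(80,120,40),(100,255,255))
        M=cv2.moments(m);print(n,nm,"cap",round(M["m10"]/M["m00"]+a,2),round(M["m01"]/M["m00"]+b,2))
print("5mm cap shift px",proj("side",w(200,-4,30))-proj("side",w(195,-4,30)),proj("top",w(200,-4,30))-proj("top",w(195,-4,30)))
```

```text
8.45 [0.46207942 0.3636052  0.20355448] [-0.33774477  0.56036022 -1.29515761]
side yellow bbox (288, 164, 301, 176) c [294.1 168.7]
side red bbox (219, 177, 235, 189) c [226.8 182.3]
top yellow bbox (231, 173, 251, 188) c [240.9 179.6]
top red bbox (212, 247, 225, 264) c [218.1 254.9]
80 [225.7 175.3] [218.1 255.4]
90 [225.6 179.3] [219. 256.]
100 [226.3 183.1] [220.3 255.7]
side start cap 329.86 168.14
side now cap 327.82 168.37
top start cap 254.12 139.03
top now cap 253.78 141.22
5mm cap shift px [ 1.8 -0.5] [ 0.6 -2.1]
```

The lever rests at about 100° with the arm clear, and the cartridge cap has moved about 5 mm towards the lever: 2.1 px in the side view and 2.2 px in the top view, against an expected 1.9 and 2.2. I'm handing it in.

```bash
python3 -c "
from plant import ctrl
print(ctrl.close_job())"
```

```text
the job is handed in; nothing more can be done
None
```

The amber holder is clamped shut and the job is handed in: the loop went behind the hook first, then the lever went over past its toggle to its stop at about 100°. It stayed there once the arm was clear, with the cartridge drawn in about 5 mm; I never moved to the white holder.

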